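Open the print registration tray and hold the block in its corner

TASK

Pick up the palette knife, slip its blade under the overhanging lip of the registration tray's cover and lever the cover open until it stands upright and stays, without putting the hand on the cover; then lay the knife back down on the table. Take the printing block inside the tray and press it firmly into the corner formed by the two metal stops, its long edge flat against the long side stop and its short edge flat against the end stop, and finish while still holding it pressed against both; do not let go. Leave the jar, tape, mug and marker where they are.

Things in the scene. Friction and masses are not known exactly. Their poses are not given: they have to be found in the camera images.
- tray: fixed shallow wooden tray, outside 240 (its x) x 220 (its y) x 62 mm high, walls 8 mm thick, floor 8 mm thick. Origin: centre of its underside, on the table. The cover is hinged along the top of its +y wall; the wall on the -y side is only 46 mm high, leaving a 16 mm high slot under the cover for a blade. The inside corner with the two metal stops is at +x, -y; the stops stand on the tray floor. The tray stands on the robot's table turned up to about 14 degrees.
- cover (a joint): angle of the tray's flat wooden cover: 0 = shut, grows as it opens, 1.57 = upright, stop at 1.8. Cover: 240 x 238 x 8 mm, 0.25 kg, no handle; its underside is 62 mm above the table when shut and its front edge overhangs the low -y wall by 18 mm. The hinge has friction: above about 1.0 rad the cover stays where it is left, lower down it falls shut. Lifting it near the front edge takes about 2.5 N.
- cover_hinge (a point): point on the hinge line, middle of its length, 62 mm above the table, at (0, +110, 62) mm in the tray's frame; the hinge line runs along the tray's x. Axes as the tray's.
- cover_lip (a point): middle of the front edge of the cover, on its underside (moves with the cover, 238 mm from the hinge line). When shut it lies at (0, -128, 62) mm in the tray's frame.
- side_stop: aluminium bar 164 x 12 x 16 mm fixed on the tray floor along the low -y wall, its length along the tray's x. Origin: centre of its underside, at (22, -96, 8) mm in the tray's frame; the face that the block's long edge meets is its +y face, at tray y = -90 mm.
- end_stop: aluminium bar 12 x 120 x 16 mm fixed on the tray floor along the +x wall, its length along the tray's y. Origin: centre of its underside, at (98, -30, 8) mm in the tray's frame; the face that the block's short edge meets is its -x face, at tray x = +92 mm.
- block: loose wooden hand-printing block, about 0.2 kg: slab 100 (its x) x 70 (y) x 20 mm with a centred grip bar on top, 70 (x) x 20 (y) x 26 mm. Origin: centre of the slab's underside. Lies on the tray floor under the cover, turned up to 20 degrees to the tray; the same end for end. Home: origin at (42, -55, 8) mm in the tray's frame. Friction about 1: a hard push on one stop can keep it off the other.
- knife: loose palette knife lying on the table, about 90 g: wooden handle 110 (its x) x 20 (y) x 24 mm high and a flat stiff steel blade 90 mm long, 22 mm wide, 3 mm thick, pointing along its +x at mid height of the handle (12 mm above its underside). Origin: centre of the handle's underside; the balance point is about 10 mm ahead of it.
- knife_tip (a point): end of the knife's blade, at (145, 0, 12) mm in the knife's frame.
- paint_jar: bystander: closed jar, 60 mm wide, 75 mm high. Origin: centre of its underside.
- tape_roll: bystander: roll of tape lying flat, 90 mm across, 24 mm high. Origin: centre of its underside.
- brush_mug: bystander: white mug, 80 mm wide, 90 mm high. Origin: centre of its underside.
- marker: bystander: marker pen lying down, 130 (its x) x 14 x 14 mm. Origin: centre of its underside.

How it is judged:
On the way, in this order (a step that is already met when the one before it is completed fails the run):
1. the cover is pried up with the knife (value of joint cover above 0.2 rad and contact force between knife and cover above 0.2 N), for 0.1 s.
2. the cover stands upright (at least 1.4 rad) (value of joint cover above 1.4 rad), for 0.2 s.
3. the knife lies on the table again, let go, and the cover stays open (height (world z) of knife below 0.03 m and contact force between each of the fingers, tray and knife below 0.1 N and linear speed of knife below 0.03 m/s and value of joint cover above 1.3 rad), for 0.2 s.
At the end, for the whole second after the job is handed in: The robot presses the block with over 2 N on each stop; the block is flat, at rest, within 4 mm of its corner place, square within 0.04 rad, tilt under 0.06 rad; the cover is open beyond 1.3 rad; the knife lies on the table, untouched and clear of the tray (contact force between block and side_stop above 2 N and contact force between block and end_stop above 2 N and contact force between the fingers and block above 2 N and x of block in the frame of tray between 0.038 and 0.046 m and y of block in the frame of tray between -0.059 and -0.051 m and z of block in the frame of tray below 0.012 m and angle between block's own z axis and vertical below 0.06 rad and angle between the x axis of block and the x axis of tray, either way round below 0.04 rad and linear speed of block below 0.01 m/s and value of joint cover above 1.3 rad and height (world z) of knife below 0.03 m and contact force between each of the fingers, tray and knife below 0.1 N); the arm keeps its last pose, push and grip.
It fails at once if the hand pushes the cover open (contact force between any of the fingers, the arm and cover above 2 N and value of joint cover below 1.3 rad).
It fails at once if the paint jar is moved by more than 30 mm (distance of paint_jar from where it was at the start of the episode above 0.03 m).
It fails at once if the tape roll is moved by more than 30 mm (distance of tape_roll from where it was at the start of the episode above 0.03 m).
It fails at once if the brush mug is moved by more than 30 mm (distance of brush_mug from where it was at the start of the episode above 0.03 m).
It fails at once if the marker is moved by more than 30 mm (distance of marker from where it was at the start of the episode above 0.03 m).
It also fails if it takes over 72 s, if anything falls off the work surface, if the arm or the gripper's body presses on something with over 40 N, if the wrist force passes 120 N, or if a joint passes its speed limit or range.

ROBOT

A 6-joint arm with a two-finger parallel gripper is mounted at the origin on the work surface. World frame = base frame: x ahead of the robot, y to its left, z up, the work surface at z = 0. Lengths are in m, angles in rad, forces in N, time in s.
With the tool pointing down it reaches from about 0.3 to 0.775 m from the base axis. Payload 14.6 kg.
Tool frame: the origin (TCP) lies on the front face of the gripper's body, between the roots of the fingers; the fingertips stand 73 mm ahead of it and the grasp point (between the pads) lies 54 mm ahead of it; z points along the fingers, y is the line along which they close (so a half turn about z gives the same grasp; the last joint's range is limited). The gripper opens to 85 mm and grips with 20 to 120 N. Pads are 22 mm wide; open, the fingers measure 114 mm over their backs; the gripper's body (76 mm by 85 mm) begins 54 mm behind the grasp point. The pads swing forward as they close: fully open they stand 13 mm farther back than shut.
Start: joints at [1.21, 0.3, 1.521, -0, 1.321, -0.067], TCP at [0.159, 0.526, 0.304] pointing down, gripper open.
Joint ranges: [-3.03, 3.03], [-0.79, 2.21], [0.23, 2.52], [-1.04, 4.18], [0, 3.07], [-2.55, 2.55]. Speed limits (rad/s): [2.22, 2.22, 2.57, 3.14, 3.14, 3.14].

INTERFACE

Orientations are given as a unit quaternion [w, x, y, z].
In Python, from cell import ctrl, grip, kin, cams gives the robot as it stands. Calls block until the motion is done:
- ctrl.move_to(position, orientation): joint-space move of the TCP to a pose.
- ctrl.servo_line(position, frame=None, rate=0.15, max_force=None): straight line of the TCP; frame=None keeps the orientation; rate is the mean speed in m/s. With max_force (N) it stops when the force on the tool has changed by that much, and returns True; else False.
- ctrl.movej(angles): joint-space move.
- grip(opening, grip_force=None): finger opening in m; grip_force is the grip in N (None keeps the last); returns when the fingers have stopped.
- ctrl.sleep(seconds).
- kin.ik(position, orientation): joint angles nearest the present ones, or None.
- ctrl.get_state(): the state.
- cams.capture(name): name is "side" or "top" or "wrist"; returns a dict with "image" (400x640x3 uint8, blue, green, red), "intrinsics" (3x3 intrinsics, pixels), "R" (3x3) and "t" (3): a world point X has camera coordinates R X + t. Camera axes: x right, y down, z forward; pixel columns grow to the right and rows downward; lengths in m; the calibration is good to about 2 mm. The wrist camera is an equidistant fisheye: a pixel r from the principal point sees the ray r / f radians off the axis. A picture is of the moment at which its call begins. There is no depth.
A pose or a line that the arm cannot do raises ctrl.Unreachable and nothing moves.
- ctrl.hand_in(): hands the job in; it is judged then, once.
The state is a dict: "time_s": time; "joint_positions": joint angles; "qd": joint speeds; "joint_torque": joint torques, N m; "position": TCP position; "ee_rot": TCP orientation; "force": force on the tool from outside, world axes, zero at the start; "ft_torque": the same for the moment, N m; "opening": finger opening in m; "finger_force": force on a finger pad.
Only numpy, scipy, OpenCV 4.12 (cv2) and the standard library are available. Lean on these libraries where they do the work, as an engineer would, in place of code of your own. Each camera call takes 0.05 s, during which the arm holds its last target. There are 200 camera calls.

## Working session

There is one attempt and no reset: what is moved stays moved. The work goes in short steps, each a Python script; the robot and the scene stay as the last script left them, time stands still between calls to the robot, and variables do not carry over. Pictures are saved under pics/ and viewed, at most 13 in all, crops included, and the job is handed in when it is done.

```bash
mkdir -p pics; ls; python3 - <<'E'
from cell import ctrl,grip,kin,cams
import cv2,numpy as np
for n in ("top","side"):
    c=cams.capture(n); cv2.imwrite(f"pics/{n}0.png",c["image"]); np.savez(f"pics/{n}0.npz",**c)
    print(n,c["intrinsics"].round(1).tolist(),c["R"].round(3).tolist(),c["t"].round(3).tolist())
s=ctrl.get_state();print(s["time_s"],s["ee_rot"],s["position"])
E
```

```text
pics
top [[380.1, 0.0, 318.4], [0.0, 380.1, 202.3], [0.0, 0.0, 1.0]] [[0.008, -1.0, -0.018], [-0.992, -0.005, -0.127], [0.127, 0.019, -0.992]] [0.057, 0.526, 1.291]
side [[440.6, 0.0, 327.0], [0.0, 440.6, 190.3], [0.0, 0.0, 1.0]] [[1.0, -0.003, 0.019], [0.011, -0.754, -0.657], [0.017, 0.657, -0.754]] [-0.533, 0.087, 1.168]
0.1 [-1.01445621e-04  1.46350904e-01  9.89232596e-01 -5.23055351e-04] [0.1592096  0.52629877 0.30337449]
```

View pics/top0.png

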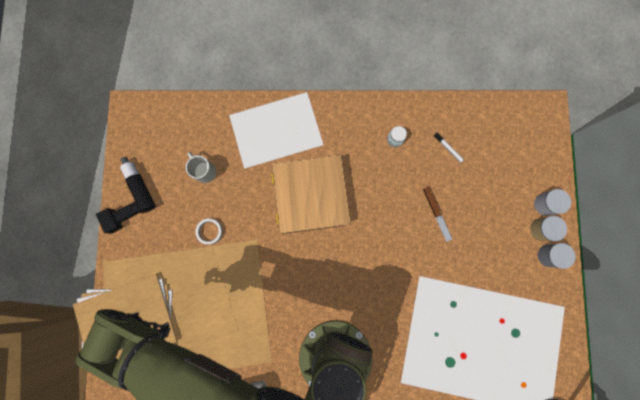

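View pics/side0.png

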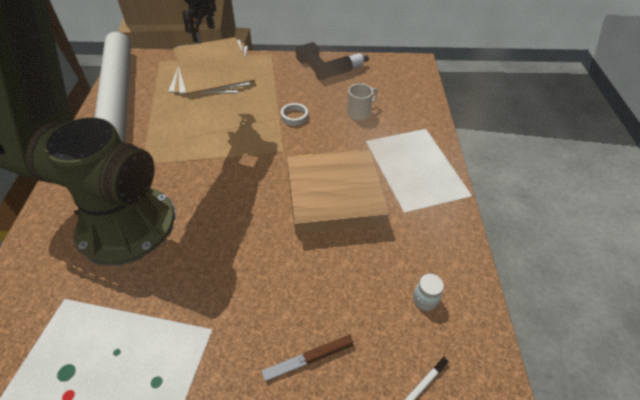

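The top view shows the cover at about (311,193), with hinges on its left edge and the lip to the right. The knife handle is near (432,200) with its tip near (449,240), the jar is at (398,136) and the marker at (450,147). The side view shows the same layout, with the knife running from (264,376) to (352,342). Next I'll measure the tray and knife with masks.

```bash
cat > h.py <<'E'
import numpy as np,cv2
def ray(c,px):
    K,R,t=c["intrinsics"],c["R"],c["t"]
    d=R.T@np.linalg.solve(K,[px[0],px[1],1.]); return -R.T@t,d
def onplane(c,px,z):
    o,d=ray(c,px); return o+d*(z-o[2])/d[2]
def proj(c,X):
    p=c["intrinsics"]@(c["R"]@np.asarray(X)+c["t"]); return p[:2]/p[2]
E
python3 - <<'E'
from h import *
out=[]
for n,bx in (("top",(262,140,362,245)),("side",(275,140,400,240))):
    c=np.load(f"pics/{n}0.npz"); im=c["image"]
    hsv=cv2.cvtColor(im,cv2.COLOR_BGR2HSV)
    x0,y0,x1,y1=bx
    if n=="top":
        print("cover",hsv[185:200:7,300:330:10].tolist(),"cork",hsv[190,365:380:5].tolist(), hsv[240,290:310:9].tolist())
    # knife
    kb=(415,180,460,245) if n=="top" else (255,330,362,385)
    k=hsv[kb[1]:kb[3],kb[0]:kb[2]]
    ha=((k[...,2]<110)&(k[...,1]>90)).astype(np.uint8); bl=((k[...,1]<70)).astype(np.uint8)
    for nm,m,z in (("handle",ha,.022),("blade",bl,.0135)):
        N,L,S,C=cv2.connectedComponentsWithStats(m); i=1+np.argmax(S[1:,4])
        pts=np.argwhere(L==i)[:,::-1]+np.array(kb[:2]); r=cv2.minAreaRect(pts.astype(np.float32))
        P=np.array([onplane(c,p,z)[:2] for p in pts]); R=cv2.minAreaRect((P*1000).astype(np.float32))
        v=np.linalg.svd(P-P.mean(0))[2][0]
        print(n,nm,len(pts),P.mean(0).round(4),[np.round(a,1).tolist() if not np.isscalar(a) else round(a,1) for a in R],"axis deg",np.degrees(np.arctan2(v[1],v[0])).round(1))
    crop=im[y0:y1,x0:x1]; out.append(cv2.resize(crop,None,fx=4,fy=4,interpolation=cv2.INTER_CUBIC)[:480])
cv2.imwrite("pics/cover.png",cv2.resize(np.hstack([o[:400] for o in out]),(800,356)))
cv2.imwrite("pics/ct.png",out[0])
E
```

```text
cover [[[15, 124, 207], [15, 122, 194], [16, 122, 197]], [[15, 121, 207], [16, 123, 197], [15, 124, 195]], [[16, 124, 210], [15, 124, 198], [15, 121, 184]]] cork [[14, 132, 181], [13, 131, 195], [14, 134, 168]] [[14, 135, 172], [14, 134, 177], [14, 131, 171]]
top handle 73 [ 0.5291 -0.3288] [[529.8, -328.9], [102.8, 9.2], 22.5] axis deg -157.3
top blade 194 [ 0.4409 -0.377 ] [[440.9, -376.9], [92.5, 25.4], 22.2] axis deg -158.2
side handle 976 [ 0.5231 -0.3566] [[497.1, -366.4], [195.5, 37.5], 22.4] axis deg -153.4
side blade 547 [ 0.4418 -0.3785] [[442.5, -378.1], [93.6, 25.3], 22.8] axis deg -157.5
```

View pics/ct.png

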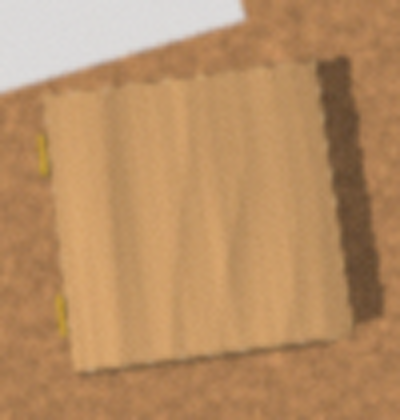

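The enlarged crop puts the cover corners at full-image pixels (273.5,163.5), (341.5,155.5), (350,223.5) and (281,233), with the shadow on the lip side. I'll compute the tray pose from these, then look at the knife from above with the wrist camera.

```bash
cat >> h.py <<'E'
from scipy.spatial.transform import Rotation as Ro
def down(yaw):  # tool x axis at world yaw, z down
    q=(Ro.from_euler('z',yaw)*Ro.from_euler('x',np.pi)).as_quat(); return [q[3],q[0],q[1],q[2]]
def wray(c,px):
    K,R,t=c["intrinsics"],c["R"],c["t"]
    a=(np.array(px,float)-K[:2,2])/[K[0,0],K[1,1]]; r=np.hypot(*a); s=np.sin(r)/max(r,1e-9)
    return -R.T@t, R.T@np.array([a[0]*s,a[1]*s,np.cos(r)])
def wonplane(c,px,z):
    o,d=wray(c,px); return o+d*(z-o[2])/d[2]
def wproj(c,X):
    p=c["R"]@np.asarray(X)+c["t"]; h=np.hypot(p[0],p[1]); r=np.arctan2(h,p[2])
    return c["intrinsics"][:2,2]+np.array([c["intrinsics"][0,0],c["intrinsics"][1,1]])*r*p[:2]/max(h,1e-9)
E
python3 - <<'E'
from h import *
from cell import ctrl,grip,kin,cams
c=np.load("pics/top0.npz")
P=np.array([onplane(c,(u/4-.375+262,v/4-.375+140),.070)[:2] for u,v in((46,95),(318,63),(352,335),(76,372))])
print(P.round(4), [np.linalg.norm(P[i]-P[i-1]).round(4) for i in range(4)])
ey=(P[0]-P[1])+(P[3]-P[2]); ex=(P[0]-P[3])+(P[1]-P[2])
yy=np.arctan2(-ey[0],ey[1]); yx=np.arctan2(ex[1],ex[0]); print("yaw",np.degrees([yy,yx]))
yaw=(yy+yx)/2; R=np.array([[np.cos(yaw),-np.sin(yaw)],[np.sin(yaw),np.cos(yaw)]])
cc=P.mean(0); tray=cc-R@[0,-.009]; print("tray",tray,yaw)
W=lambda x,y:tray+R@[x,y]
k=np.array([.534,-.3397]); ky=np.radians(-157.8); u=np.array([np.cos(ky),np.sin(ky)])
g=k+u*.02
for fl in (0,np.pi):
    ku=yaw+np.pi/2
    print(fl, kin.ik([*g,.076],down(ky+fl)), kin.ik([*W(0,-.25),.12],down(ku+fl)), kin.ik([*W(0,-.02),.34],down(ku+fl)))
ctrl.move_to([*g,.25],down(ky+np.pi)); 
w=cams.capture("wrist"); cv2.imwrite("pics/w1.png",w["image"]); np.savez("pics/w1.npz",**w)
for x in((-.055,0),(.055,0),(.145,0)): print(wproj(w,[*(k+u*x[0]),.015]).round(0))
s=ctrl.get_state();print(s["time_s"],s["joint_positions"].round(2))
E
```

```text
[[ 0.6555  0.2165]
 [ 0.6844 -0.0175]
 [ 0.4502 -0.046 ]
 [ 0.4176  0.1858]] [np.float64(0.2398), np.float64(0.2358), np.float64(0.2359), np.float64(0.2341)]
yaw [7.53012291 7.16351665]
tray [0.55077288 0.0936277 ] 0.12822619473337327
0 None [-0.31962581  0.61863159  1.51840655  0.          1.00455451 -0.44785201] [ 0.06696576  0.29331804  1.44532015  0.          1.40295447 -0.06126044]
3.141592653589793 [-6.51744538e-01  7.18413016e-01  1.46962146e+00 -4.44089210e-16
  9.53558174e-01  5.31588695e-01] None None
[321. 107.]
[321. 214.]
[321. 287.]
3.45 [-0.65  0.5   1.37  0.    1.27  0.53]
```

View pics/w1.png

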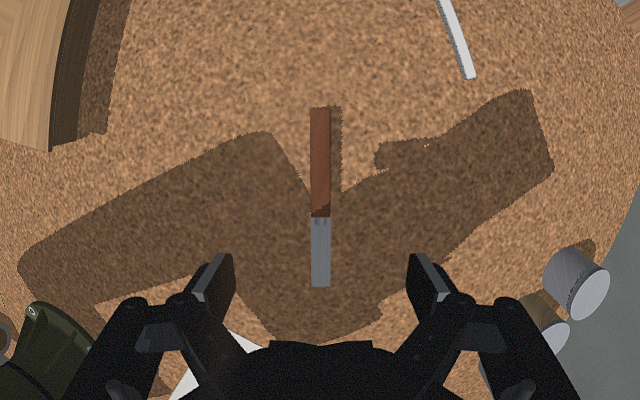

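The wrist view agrees with the estimate: the handle runs from (320,107) to (320,216) and the tip is at (320,287), against predictions of (321,107) and (321,287). For joint 6 to reach the prying pose, I have to grasp turned the other way and about 4° off, and the pads will square the handle as they close.

```bash
cat >> h.py <<'E'
TR=np.array([.55077,.09363]); TY=.1282
def W(x,y,z):
    return np.array([TR[0]+np.cos(TY)*x-np.sin(TY)*y, TR[1]+np.sin(TY)*x+np.cos(TY)*y, z])
E
python3 - <<'E'
from h import *
from cell import ctrl,grip,kin,cams
k=np.array([.534,-.3397]); ky=np.radians(-157.8); u=np.array([np.cos(ky),np.sin(ky)])
g=k+u*.012
for d in np.radians([3.5,-3.5,4.2,-4.2,5,-5]):
    if kin.ik([*g,.076],down(ky+d)) is not None and kin.ik([*g,.17],down(ky+d)) is not None: break
else: raise SystemExit("no ik")
print("offset",np.degrees(d))
grip(.06,40)
ctrl.move_to([*g,.17],down(ky+d))
print(ctrl.servo_line([*g,.0765],max_force=8))
grip(0,100); s=ctrl.get_state(); print(s["opening"],s["finger_force"],s["position"],s["force"].round(1))
ctrl.servo_line([*g,.17])
ctrl.move_to(W(0,-.16-.133,.1185+.03),down(TY+np.pi/2))
ctrl.servo_line(W(0,-.16-.133,.1185))
for n in("wrist","side","top"):
    c=cams.capture(n); np.savez(f"pics/{n}2.npz",**c); cv2.imwrite(f"pics/{n}2.png",c["image"])
    f=wproj if n=="wrist" else proj
    print(n,[f(c,W(0,y,.054)).round(0) for y in(-.25,-.16)], [f(c,W(x,-.128,.066)).round(0) for x in(-.12,0,.12)])
s=ctrl.get_state(); print(s["time_s"],s["position"],s["force"].round(1),s["opening"])
a=np.load("pics/wrist2.npz")["image"]; b=cv2.resize(np.load("pics/side2.npz")["image"][120:320,200:440],None,fx=2,fy=2)
p=np.load("pics/top2.npz")["image"][140:260,260:480]
cv2.imwrite("pics/m2.png",np.hstack([a[:400,160:480],b[:400]]))
E
```

```text
offset -3.5
False
0.018103376313901843 97.28742675622925 [ 0.52332475 -0.34453026  0.07770359] [ 0.4 -0.1  5.8]
wrist [array([322., 181.]), array([322., -18.])] [array([ 86., -39.]), array([322., -88.]), array([558., -38.])]
side [array([349., 264.]), array([343., 233.])] [array([293., 224.]), array([341., 220.]), array([388., 215.])]
top [array([381., 185.]), array([355., 189.])] [array([350., 224.]), array([346., 189.]), array([341., 155.])]
10.6917 [ 0.58859334 -0.19717593  0.1195552 ] [ 1.2 -0.4 -0.4] 0.017856561475077297
```

View pics/m2.png

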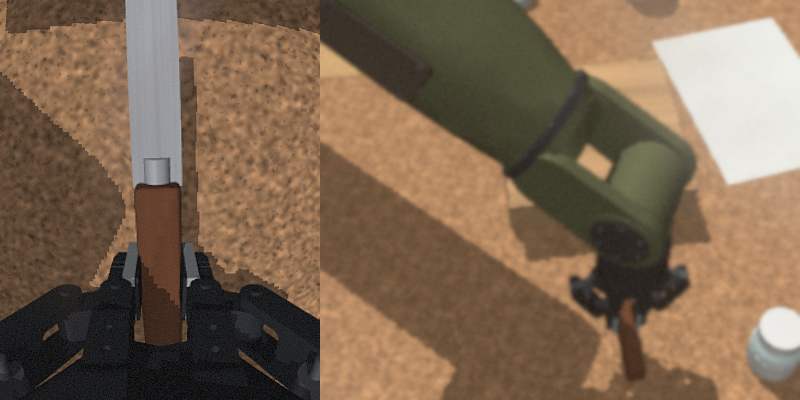

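The left half shows the knife in the pads: blade centre at about (314,0) and handle front end at about (317,185) in wrist pixels, matching the expected (322,181). The arm hides the tip in the side view, so I'll check blade pitch from how its width changes along its length.

```bash
python3 - <<'E'
from h import *
c=np.load("pics/wrist2.npz"); im=c["image"]; hsv=cv2.cvtColor(im,cv2.COLOR_BGR2HSV)
o=-c["R"].T@c["t"]; print("cam",o.round(3))
for v in (2,20,50,80,110,140):
    row=(hsv[v,270:360,1]<60); i=np.nonzero(row)[0]; 
    if len(i)==0: continue
    a,b=270+i[0],270+i[-1]
    # distance at which ray separation equals 22mm
    da=wray(c,(a-.5,v))[1]; db=wray(c,(b+.5,v))[1]; L=.022/np.linalg.norm(da-db); m=o+L*(da+db)/2
    loc=np.array([[np.cos(TY),np.sin(TY)],[-np.sin(TY),np.cos(TY)]])@(m[:2]-TR)
    print(v,a,b,"tray xy",loc.round(4),"z",m[2].round(4))
E
```

```text
cam [ 0.578 -0.122  0.188]
2 285 336 tray xy [-0.005  -0.1703] z 0.0562
20 286 337 tray xy [-0.0046 -0.1786] z 0.0553
50 287 338 tray xy [-0.0042 -0.1921] z 0.0546
80 288 340 tray xy [-0.0035 -0.2055] z 0.0573
110 289 340 tray xy [-0.0033 -0.2183] z 0.0557
140 291 341 tray xy [-0.0027 -0.2313] z 0.055
```

The blade is level at z≈55 mm and within 2° of straight, which suits the slot. I'll insert it and lever the cover up along the arc.

```bash
python3 - <<'E'
from h import *
from cell import ctrl,grip,kin,cams
OFF=.133; ZO=.1185-.055   # cmd tcp z - blade z
def tip(y,z): return W(.003,y-OFF,z+ZO)
th=np.linspace(.05,1.63,14); pts=[tip(.110-.215*np.cos(t),.0615+.215*np.sin(t)) for t in th]
q=down(TY+np.pi/2)
assert all(kin.ik(p,q) is not None for p in pts)
if ctrl.servo_line(tip(-.107,.0545),rate=.06,max_force=6):
    print("BLOCKED",ctrl.get_state()["position"]); raise SystemExit
print(ctrl.get_state()["force"].round(1))
for i,(t,p) in enumerate(zip(th,pts)):
    h=ctrl.servo_line(p,rate=.1,max_force=25); s=ctrl.get_state(); print(round(t,2),s["force"].round(1),s["time_s"])
    if h: print("HIT"); break
for n in("side","top"):
    c=cams.capture(n); np.savez(f"pics/{n}3.npz",**c)
cv2.imwrite("pics/m3.png",cv2.resize(np.hstack([np.load("pics/side3.npz")["image"],np.load("pics/top3.npz")["image"]])[40:340],(800,188*1)))
a=cv2.resize(np.load("pics/side3.npz")["image"][40:260,200:480],(560,440)); b=np.load("pics/top3.npz")["image"][80:300,240:360]
cv2.imwrite("pics/m3.png",np.hstack([a,cv2.resize(b,(240,440))]))
E
```

```text
[ 0.3 -0.1 -1.2]
0.05 [ 0.9 -0.5 -1.3] 12.05
0.17 [ 0.4 -1.1 -1.7] 12.4583
0.29 [ 0.6 -0.8 -1.5] 12.8667
0.41 [ 0.3 -0.4 -2.3] 13.275
0.54 [ 0.2 -0.3 -0.5] 13.6833
0.66 [-0.3 -0.3 -0.3] 14.0917
0.78 [-0.  -0.1 -1.1] 14.5
0.9 [-0.3  0.4 -0.5] 14.9083
1.02 [ 0.2 -0.3 -1.2] 15.3167
1.14 [-0.5 -0.2 -1.7] 15.725
1.27 [ 0.  -0.7 -0.6] 16.1333
1.39 [ 0.7  0.  -1.5] 16.5417
1.51 [-0.3  0.1 -0.8] 16.95
1.63 [-0.   0.1 -0.9] 17.3583
```

View pics/m3.png

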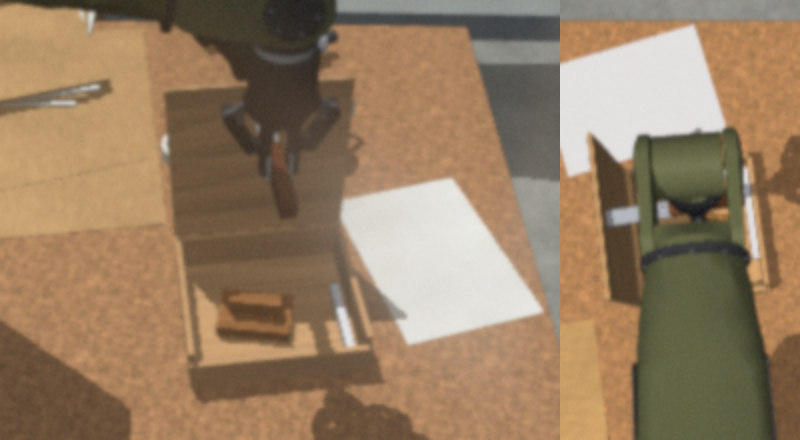

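The cover now stands upright, with the blade tip against its underside. In the side crop the block is at about (255,315), with its grip bar roughly along the tray's x, and the silver end stop is at (342,315). I'll retreat, lay the knife down and look at the block.

```bash
python3 - <<'E'
from h import *
from cell import ctrl,grip,kin,cams
c=np.load("pics/top0.npz"); print("jar",onplane(c,(398.5,133),.075).round(3))
ctrl.sleep(.15)
s=ctrl.get_state(); p=s["position"]; q=down(TY+np.pi/2)
ctrl.servo_line(W(.003,-.05,p[2]),rate=.25)
ctrl.servo_line(W(-.03,-.335,.16),rate=.3)
print(ctrl.servo_line(W(-.03,-.335,.0755),rate=.08,max_force=5), ctrl.get_state()["position"])
grip(.045); ctrl.sleep(.2)
ctrl.servo_line(W(-.03,-.335,.2),rate=.2)
w=cams.capture("wrist"); np.savez("pics/w4.npz",**w)
ctrl.move_to(W(-.11,-.05,.28),down(TY))
w2=cams.capture("wrist"); np.savez("pics/w5.npz",**w2)
cv2.imwrite("pics/m4.png",np.hstack([cv2.resize(w["image"],(400,250)),cv2.resize(w2["image"],(400,250))]))
for n in("top",): cv2.imwrite("pics/top4.png",cams.capture(n)["image"])
cv2.imwrite("pics/w5.png",w2["image"])
print("pred stops", [wproj(w2,W(*a)).round(0) for a in((.092,-.09,.024),(.092,.03,.024),(-.06,-.09,.024))], "knife tip",wproj(w,W(-.03,-.335+.133,.012)).round(0))
s=ctrl.get_state(); print(s["time_s"],s["joint_positions"].round(2))
E
```

```text
jar [ 0.763 -0.215  0.075]
True [ 0.5635187  -0.24228752  0.07767498]
pred stops [array([358.,  -7.]), array([245.,  -5.]), array([358., 131.])] knife tip [323.  40.]
23.4083 [-0.02  0.1   1.82 -0.    1.22  1.43]
```

View pics/w5.png

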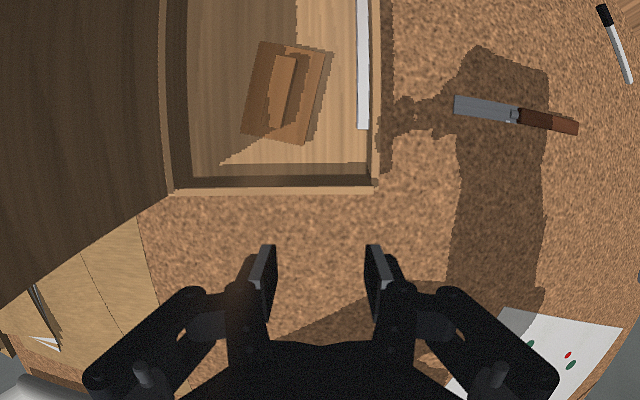

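View pics/top4.png

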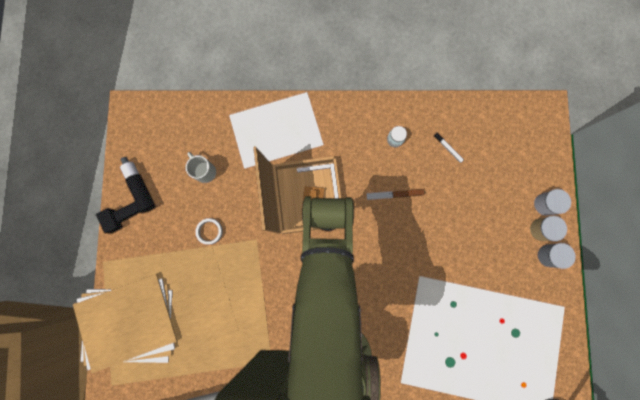

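The knife lies flat on the table, clear of the tray, and the stop prediction (358,131) matches the picture. The block's slab corners are at about (260,41), (333,52), (305,145) and (241,134), and the top of its bar runs from (287,56) to (275,124).

```bash
python3 - <<'E'
from h import *
w=np.load("pics/w5.npz"); im=w["image"]; hsv=cv2.cvtColor(im,cv2.COLOR_BGR2HSV)
Rt=np.array([[np.cos(TY),np.sin(TY)],[-np.sin(TY),np.cos(TY)]])
T=lambda px,z:Rt@(wonplane(w,px,z)[:2]-TR)
print("cam",Rt@((-w["R"].T@w["t"])[:2]-TR))
Q=np.array([T(p,.028) for p in((260,41),(333,52),(305,145),(241,134))])
print(Q.round(4),[np.linalg.norm(Q[i]-Q[i-1]).round(4) for i in range(4)],Q.mean(0).round(4))
B=np.array([T(p,.054) for p in((277,55),(298,58),(284,126),(267,123))])
print(B.round(4),[np.linalg.norm(B[i]-B[i-1]).round(4) for i in range(4)],B.mean(0).round(4))
for M in(Q,B):
    d=(M[0]-M[3])+(M[1]-M[2]); print(np.degrees(np.arctan2(d[1],d[0])))
z=im[30:155,225:345]; z=cv2.resize(z,None,fx=5,fy=5,interpolation=cv2.INTER_CUBIC); cv2.imwrite("pics/blk.png",z[:600,:])
E
```

```text
cam [-0.03418364 -0.05017163]
[[ 0.0365  0.0119]
 [ 0.0226 -0.0631]
 [-0.0749 -0.0343]
 [-0.0618  0.0336]] [np.float64(0.1007), np.float64(0.0762), np.float64(0.1016), np.float64(0.0692)] [-0.0194 -0.013 ]
[[ 0.0159 -0.0095]
 [ 0.0123 -0.0293]
 [-0.053  -0.0157]
 [-0.0497  0.0007]] [np.float64(0.0664), np.float64(0.0201), np.float64(0.0667), np.float64(0.0167)] [-0.0186 -0.0134]
-14.478951732391794
-10.35716629075612
```

View pics/blk.png

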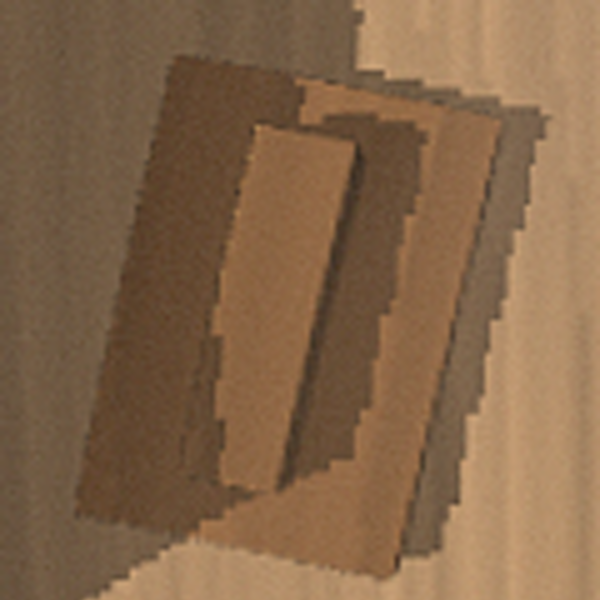

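The close crop gives the slab corners at full-image pixels (260,41.6), (325,54), (304,145.6) and (240,133). I'll grasp the bar, square the block to the tray, and touch each stop to locate it.

```bash
python3 - <<'E'
from h import *
from cell import ctrl,grip,kin,cams
w=np.load("pics/w5.npz")
Rt=np.array([[np.cos(TY),np.sin(TY)],[-np.sin(TY),np.cos(TY)]])
Q=np.array([Rt@(wonplane(w,p,.028)[:2]-TR) for p in((260,41.6),(325,54),(304,145.6),(240,133))])
d=(Q[0]-Q[3])+(Q[1]-Q[2]); by=np.arctan2(d[1],d[0]); c=Q.mean(0)
print(c.round(4),np.degrees(by),[np.linalg.norm(Q[i]-Q[i-1]).round(4) for i in range(4)])
assert abs(by)<.36
def loc(): 
    s=ctrl.get_state(); f=s["force"]; return np.r_[Rt@(s["position"][:2]-TR),s["position"][2]].round(4),np.r_[Rt@f[:2],f[2]].round(1)
grip(.055,60)
ctrl.move_to(W(*c,.17),down(TY+by))
h=ctrl.servo_line(W(*c,.106),rate=.1,max_force=6); print("desc",h,loc())
if h: raise SystemExit
grip(0,80); s=ctrl.get_state(); print(s["opening"],s["finger_force"],loc())
ctrl.servo_line(W(*c,.111),rate=.05)
ctrl.servo_line(W(.034,-.047,.111),frame=down(TY),rate=.08) 
w=cams.capture("wrist"); cv2.imwrite("pics/w6.png",w["image"])
print(loc())
ctrl.servo_line(W(.034,-.047,.106),rate=.03); ctrl.sleep(.2); print("down",loc())
print(ctrl.servo_line(W(.034,-.065,.106),rate=.02,max_force=4),loc())
ctrl.sleep(.2); print("y hold",loc())
print(ctrl.get_state()["time_s"])
E
```

```text
[-0.02   -0.0104] -13.033591084116447 [np.float64(0.0992), np.float64(0.0686), np.float64(0.0983), np.float64(0.0695)]
desc False (array([-0.0197, -0.0105,  0.1067]), array([ 0.8, -0.5, -0.1]))
0.01823227940086116 79.13488984107971 (array([-0.0197, -0.0104,  0.1068]), array([-1.1,  0.1,  5.8]))
(array([ 0.0337, -0.0467,  0.1109]), array([-0.3, -0.2, -2. ]))
down (array([ 0.0341, -0.0468,  0.1068]), array([-4.1,  0.9,  9. ]))
True (array([ 0.0341, -0.0469,  0.1068]), array([-1. ,  0.3,  4.7]))
y hold (array([ 0.0341, -0.0469,  0.1068]), array([-0.2,  1.3,  5.4]))
27.725
```

View pics/w6.png

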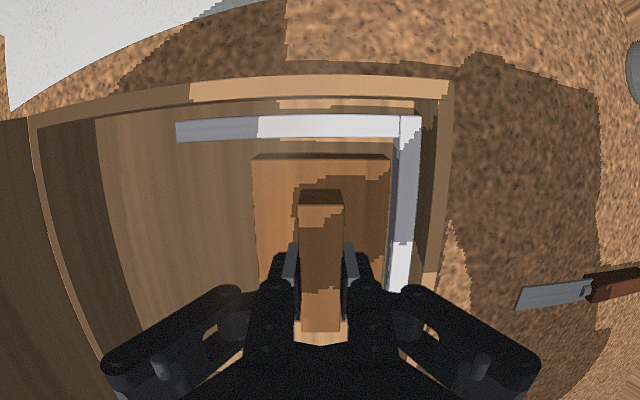

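The block is held square. Its front edge at row 157 is short of the end stop at row 137, and its right edge near column 390 is close to the side stop at column 397. Floor pressure tripped the force guard early, so I'll ease it off and feel for both stops.

```bash
cat >> h.py <<'E'
Rt=np.array([[np.cos(TY),np.sin(TY)],[-np.sin(TY),np.cos(TY)]])
def loc(ctrl):
    F=[];P=[]
    for _ in range(8):
        s=ctrl.get_state(); f=s["force"]; F.append(np.r_[Rt@f[:2],f[2]]); P.append(np.r_[Rt@(s["position"][:2]-TR),s["position"][2]]); ctrl.sleep(.02)
    return np.mean(P,0).round(4),np.mean(F,0).round(1)
E
python3 - <<'E'
from h import *
from cell import ctrl,grip,kin,cams
L=lambda:loc(ctrl)
Z=.1066
ctrl.servo_line(W(.034,-.047,Z),rate=.03); print("base",L())
print(ctrl.servo_line(W(.034,-.062,Z),rate=.02,max_force=7),L())
p,_=L(); y0=p[1]
ctrl.servo_line(W(.034,y0+.002,Z),rate=.03); print("back",L())
print(ctrl.servo_line(W(.054,y0+.002,Z),rate=.02,max_force=7),L())
print(ctrl.get_state()["time_s"])
E
```

```text
base (array([ 0.0341, -0.0469,  0.1068]), array([0.4, 1.5, 4.3]))
True (array([ 0.034 , -0.0531,  0.1068]), array([-1.3,  1.8,  5.2]))
back (array([ 0.0341, -0.0514,  0.1068]), array([-0.5, -1.8,  5.7]))
True (array([ 0.0342, -0.0514,  0.1068]), array([-0.9, -0.2,  4.8]))
29.5917
```

```bash
python3 - <<'E'
from h import *
from cell import ctrl,grip,kin,cams
Z=.1070; x,y=.0342,-.0514
def step(nx,ny):
    ctrl.servo_line(W(nx,ny,Z),rate=.02); return loc(ctrl)
print(step(x,y))
for _ in range(10):
    y-=.0008; p,f=step(x,y); print("y",round(y,4),p,f)
    if f[1]>5: break
y+=.0012; print("back",step(x,y))
for _ in range(14):
    x+=.001; p,f=step(x,y); print("x",round(x,4),p,f)
    if f[0]<-6: break
print(ctrl.get_state()["time_s"])
E
```

```text
(array([ 0.0342, -0.0514,  0.1068]), array([ 0.2, -0.2,  1.2]))
y -0.0522 [ 0.0341 -0.0522  0.1069] [0.4 1.2 0.3]
y -0.053 [ 0.0341 -0.053   0.1069] [-0.6  2.5 -0.3]
y -0.0538 [ 0.034  -0.0532  0.1069] [-2.3  6.5  1.1]
back (array([ 0.0342, -0.0528,  0.1069]), array([ 0.1,  0.5, -1.4]))
x 0.0352 [ 0.0352 -0.0527  0.1069] [ 0.1 -0.2 -1.7]
x 0.0362 [ 0.0362 -0.0526  0.107 ] [ 0.5 -0.3 -2.2]
x 0.0372 [ 0.0372 -0.0526  0.107 ] [-0.  -0.4 -2. ]
x 0.0382 [ 0.0382 -0.0526  0.107 ] [ 0.3 -0.1 -2.3]
x 0.0392 [ 0.0392 -0.0526  0.107 ] [-0.2 -0.1 -2.5]
x 0.0402 [ 0.0402 -0.0526  0.107 ] [ 0.1  0.  -2. ]
x 0.0412 [ 0.0412 -0.0526  0.107 ] [ 0.2 -0.1 -2.3]
x 0.0422 [ 0.0422 -0.0526  0.107 ] [-0.1  0.  -2.3]
x 0.0432 [ 0.0432 -0.0526  0.107 ] [-1.2 -0.1 -1.3]
x 0.0442 [ 0.0435 -0.0527  0.107 ] [-9.9 -1.3  4.3]
35.3417
```

Contacts found: side stop at y ≈ -0.0532 and end stop at x ≈ 0.0434, in TCP tray coordinates. I'll back off a little and press diagonally into both.

```bash
python3 - <<'E'
from h import *
from cell import ctrl,grip,kin,cams
Z=.1068
def step(nx,ny):
    ctrl.servo_line(W(nx,ny,Z),rate=.02); p=loc(ctrl); print(round(nx,4),round(ny,4),*p); return p
step(.0430,-.0527)
for k in range(1,9):
    e=.0003*k
    p,f=step(.0430+e,-.0527-e)
    if f[0]<-11 and f[1]>11: break
ctrl.sleep(.5); print(loc(ctrl))
w=cams.capture("wrist"); cv2.imwrite("pics/w7.png",w["image"])
print(ctrl.get_state()["time_s"])
E
```

```text
0.043 -0.0527 [ 0.0431 -0.0527  0.1069] [-2.1 -0.4  0.6]
0.0433 -0.053 [ 0.0432 -0.0528  0.1069] [-4.9  1.7  3.2]
0.0436 -0.0533 [ 0.0433 -0.0529  0.1069] [-7.   3.2  4.5]
0.0439 -0.0536 [ 0.0434 -0.053   0.1069] [-9.4  4.5  6.2]
0.0442 -0.0539 [ 0.0435 -0.0531  0.1069] [-12.    6.3   8.5]
0.0445 -0.0542 [ 0.0436 -0.0532  0.1069] [-14.7   8.   10.3]
0.0448 -0.0545 [ 0.0437 -0.0533  0.107 ] [-17.2  10.1  12.7]
0.0451 -0.0548 [ 0.0438 -0.0533  0.107 ] [-20.1  11.6  15. ]
(array([ 0.0438, -0.0533,  0.107 ]), array([-20.4,  11.7,  15. ]))
39.0917
```

View pics/w7.png

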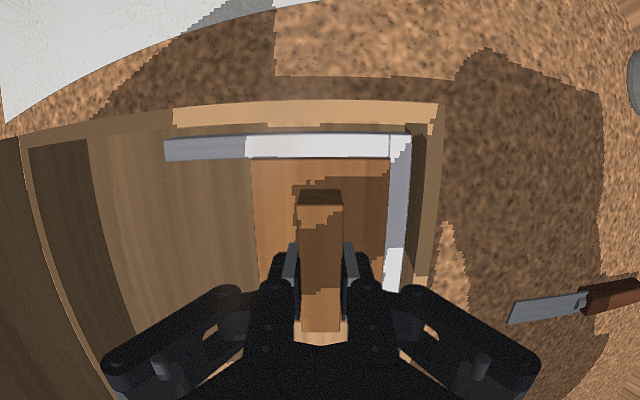

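The block looks square in the corner, with its front edge along row 158 at the end stop and its right edge on the side stop. The y force could still be friction from the end stop, though. I'll unload x, set a true y force, then press x again.

```bash
python3 - <<'E'
from h import *
from cell import ctrl,grip,kin,cams
Z=.1070
def step(nx,ny):
    ctrl.servo_line(W(nx,ny,Z),rate=.02); p=loc(ctrl); print(round(nx,4),round(ny,4),*p); return p
step(.0438,-.0540)
step(.0420,-.0532)
y=-.0534
for _ in range(8):
    p,f=step(.0420,y)
    if f[1]>7: break
    y-=.0003
x=.0428
for _ in range(10):
    p,f=step(x,y)
    if f[0]<-17: break
    x+=.0004
ctrl.sleep(.5); print(loc(ctrl), ctrl.get_state()["time_s"])
E
```

```text
0.0438 -0.054 [ 0.0434 -0.0532  0.107 ] [-7.8  6.9  4.6]
0.042 -0.0532 [ 0.0419 -0.0529  0.107 ] [-2.6  4.5  0.7]
0.042 -0.0534 [ 0.0419 -0.053   0.1069] [-3.5  5.5  1.4]
0.042 -0.0537 [ 0.0419 -0.0531  0.107 ] [-3.7  7.   1.5]
0.042 -0.054 [ 0.0419 -0.0532  0.107 ] [-4.3  9.   1.9]
0.0428 -0.054 [ 0.0422 -0.0531  0.107 ] [-9.6  9.5  6. ]
0.0432 -0.054 [ 0.0424 -0.0531  0.107 ] [-12.5  10.    7.7]
0.0436 -0.054 [ 0.0427 -0.0531  0.107 ] [-13.1   9.9   8.7]
0.044 -0.054 [ 0.0431 -0.0531  0.107 ] [-13.    9.9   8.4]
0.0444 -0.054 [ 0.0435 -0.0531  0.107 ] [-13.9  10.    8.7]
0.0448 -0.054 [ 0.0436 -0.0531  0.107 ] [-16.9   9.5  11.4]
0.0452 -0.054 [ 0.0437 -0.0531  0.107 ] [-20.6   9.   14. ]
(array([ 0.0437, -0.0531,  0.107 ]), array([-20.5,   9.5,  13.7])) 44.325
```

With y held at a true ~9 N, x shows a sliding plateau at 13 N, then a clear rise once the end stop is reached, so both contacts are real. I'll add a little more x and hand in.

```bash
python3 - <<'E'
from h import *
from cell import ctrl
ctrl.servo_line(W(.0455,-.0541,.1070),rate=.02); ctrl.sleep(.4); print(loc(ctrl)); print(ctrl.hand_in())
E
```

```text
(array([ 0.0438, -0.0532,  0.1071]), array([-23.5,   9.8,  16. ]))
the job is handed in; nothing more can be done
None
```

I pried the cover open with the knife (last seen standing upright), laid the knife back on the table clear of the tray, and handed in with the block still gripped and pressed into the corner, at an estimated 9 N on the side stop and 10 N on the end stop; the hand-in call returned no verdict.

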